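# Roll the specimen tote to the end stop and lift it onto the mat

## Robot

A 6-joint arm with a two-finger parallel gripper is mounted at the origin on the work surface. World frame = base frame: x ahead of the robot, y to its left, z up, the work surface at z = 0. Lengths are in m, angles in degrees, forces in N, time in s.
With the tool pointing down it reaches from about 0.4 to 0.825 m from the base axis. Payload 7 kg.
Tool frame: the origin (TCP) lies midway between the tips of the shut fingers; the grasp point (between the pads) lies 19 mm behind it (grip_depth is the distance from the TCP to the grasp point, in m); z points along the fingers, y is the direction in which the jaws open and shut (so a half turn about z gives the same grasp; the last joint's range is limited). The gripper opens to 88 mm and grips with 3 to 60 N. Pads are 19 mm wide; open, the fingers measure 130 mm over their backs; the gripper's body (78 mm by 193 mm) begins 47 mm behind the grasp point.
Start: joints at [-48.696, 20.546, 0.682, 0, -70.136, -16.507], TCP at [0.283, -0.613, 0.227] pointing down, gripper open.
Joint ranges: [-176.03, 176.03], [-82.01, 121.73], [-58.28, 71.71], [-173.87, 95.51], [-174.79, -0.11], [-173.66, 173.66]. Speed limits (degrees/s): [136.94, 136.94, 172.46, 180, 180, 180].

## Interface

Orientations are given as [roll, pitch, yaw] about the fixed x, y, z axes, in that order (R = Rz(yaw) Ry(pitch) Rx(roll)).
In Python, from plant import * gives the robot as it stands.
- The arm moves only by the shell command python3 -m inch 'ROWS'. ROWS is JSON, a list of rows, each an object of numbers: "ax", "ay", "az": the turn, a rotation vector about the tool's x, y, z in degrees; "dx", "dy", "dz": the shift along the tool's x, y, z in mm; "fingers": the finger opening in mm, from 0 to 87.6. In form: [{"ax": .., "ay": .., "az": .., "dx": .., "dy": .., "dz": .., "fingers": ..}, ...]. A call has 1 to 8 rows; each row is the pose to reach, as a shift and turn from the pose commanded when the call began, along the tool's axes at that moment; what a row does not reach only later rows make up. A row lasts 1/8 s, in which the tool goes at most 62.5 mm and 10.7 degrees, less where a joint would pass 70% of its speed; a pose out of reach is approached as far as the arm can. A call with a gripper value outside its range is refused whole. The fingers move at their own pace and stop on an object; the grip force is fixed at half the most. Time passes only in rows, so rows that repeat a pose let the fingers close. It gives the time, the measured TCP pose, the force and the opening at its end, in the units of the state.
- get_obs(): the state, without advancing time (a new reading comes with each control period).
- snapshot(name): name is "scene" or "top" or "wrist"; returns a dict with "image" (400x640x3 uint8, red, green, blue), "fx", "fy", "cx", "cy" (pixels), "rvec" (rotation vector, rad) and "tvec" (3), from world to camera coordinates, as OpenCV has them. Camera axes: x right, y down, z forward; pixel columns grow to the right and rows downward; lengths in m; the calibration is good to about 2 mm. A picture is of the moment at which its call begins. There is no depth.
- close_job(): hands the job in, once; it reports no verdict.
Trained networks look in the newest picture that a camera, given by its name, has taken for a name from the list of things; names that differ only in an ending like _2 or _b are one class to them, and where a whole thing is asked for, a point or a joint stands for the part that bears it (a point fixed in the world has none). Each returns a list of dicts, best first, with "score" (0 to 1); they miss things now and then, are a little off and sometimes report something else, mostly with a low value. They report only what shows in the picture. A call takes as long as a camera call. They do not tell look-alikes from the thing itself.
- search_frame(target, camera): "bbox" ([centre column, centre row, width, height] in pixels, round what is visible of it).
- trace(target, camera): "mask" (400x640 bool, what is visible of it) and "bbox" ([centre column, centre row, width, height] in pixels, round what is visible of it).
- landmark_of(target, camera): "position" ([column, row] in pixels: a listed point, or the origin of a listed thing).
The state is a dict: "clock": time; "joint_pos": joint angles; "qvel": joint speeds; "tau": joint torques, N m; "tool_pos": TCP position; "orientation": TCP orientation; "force": force on the tool from outside, world axes, zero at the start; "moment": the same for the moment, N m; "opening": finger opening in m.
Only numpy, scipy, OpenCV 4.12 (cv2) and the standard library are available. Lean on these libraries where they do the work, as an engineer would, in place of code of your own. Each camera call takes 0.05 s, during which the arm holds its last target.

## Task

Roll the blue specimen tote along the rollers, out from under the reader head and fully home against the orange end stop, without lifting it off the rollers on the way. Then lift it off the lane and set it down squarely on the green mat, wholly on it and with its long side along the mat's long side (either way round), and let go. Keep the tote upright, do not drop it, and leave everything else on the bench where it is.

Things in the scene. Friction and masses are not known exactly. Their poses are not given: they have to be found in the camera images.
- tote_center (a point): Centre of the specimen tote, 55 mm above its underside. An open blue caddy, 100 mm along its x, 150 mm along its y, walls 60 mm high, 110 mm high over all with the handle; 0.4 to 0.75 kg; capped tubes in it reach 69 mm above its underside. It starts on the rollers, its y axis along the lane's, its centre within 40 mm of the lane's origin along y.
- tote_handle (a point): Centre of the tote's yellow handle, 101 mm above the tote's underside, over the tote's middle: a straight bar along the tote's x axis (across the lane), 92 mm long, 16 mm thick (along the tote's y), 18 mm high. Free space beside it down to the tubes; a post 8 mm wide, equally thick, under each end. Axes as the tote's.
- lane: Level roller lane fixed to the bench; origin on the bench, on its centreline, under the reader head's middle. It runs along its y axis from +130 mm to the end stop at -265 mm. Free steel rollers, 24 mm diameter, 36 mm apart, tops 42 mm above the bench. Side rails 124 mm wide over all rise 12 mm above the roller tops and guide the tote with 4 mm play each side. Rolling takes under 3 N.
- lane_stop (a point): Point on the orange end stop's face, on the lane's centreline at roller-top height (42 mm above the bench). The stop is a rigid plate 10 mm thick behind this face (towards -y), 124 mm wide, its top 75 mm above the bench. Axes as the lane's: the tote's centre is 75 mm towards +y and 55 mm above this point when the tote is home.
- reader_edge (a point): Middle of the lower far edge of the fixed white reader head over the lane, 190 mm above the bench, 18 mm to the lane's +x side of its centreline. Axes as the lane's. From here the head reaches 60 mm each way along y, 63 mm towards -x and 65 mm up; its post stands at lane x = -95 to -125 mm. It bars the handle from straight above: reach the handle's +x end with the tool's body leaning to the +x side.
- mat_top (a point): Centre of the upper face of the flat green mat fixed to the bench, 150 mm along its x, 200 mm along its y, its face 6 mm above the bench. Axes as the mat's, z up.
- tipbox: Bystander: clear box with orange lid, 60 x 90 x 49 mm (x, y, z where boxed); origin at the centre of its underside, z up. Leave alone.
- jar: Bystander: small lidded jar, diameter 50, height 70 mm (x, y, z where boxed); origin at the centre of its underside, z up. Leave alone.
- flask: Bystander: capped bottle, diameter 64, height 130 mm (x, y, z where boxed); origin at the centre of its underside, z up. Leave alone.
- glovebox: Bystander: glove carton, 120 x 180 x 75 mm (x, y, z where boxed); origin at the centre of its underside, z up. Leave alone.
- beaker: Bystander: white open beaker, diameter 70, height 90 mm (x, y, z where boxed); origin at the centre of its underside, z up. Leave alone.
- slidebox: Bystander: flat black slide box, 170 x 90 x 35 mm (x, y, z where boxed); origin at the centre of its underside, z up. Leave alone.
- calculator: Bystander: grey calculator, 150 x 80 x 16 mm (x, y, z where boxed); origin at the centre of its underside, z up. Leave alone.
Things that resemble listed ones, but are neither listed nor needed, are in the scene too. There is more than one size of the part that bears tote_center; the job needs the largest.

How it is judged:
By the outcome, as a careful person would: the job done as asked, in the order asked, and still so for the second after the job is handed in, with the robot touching nothing.
It also fails if it takes over 64 s, if anything falls off the work surface, if the arm or the gripper's body presses on something with over 40 N, if the wrist force passes 120 N, or if a joint passes its speed limit or range.

## Working session

There is one attempt and no reset: what is moved stays moved. The work goes in short steps, Python scripts to look and compute and a shell command to move; the robot and the scene stay as the last step left them, time stands still between calls to the robot, and variables do not carry over. Pictures are saved under pics/ and viewed, and the job is handed in when it is done.

```bash
ls; mkdir -p pics; python3 - <<'E'
from plant import *
import cv2
o=get_obs(); print({k:o[k] for k in('clock','tool_pos','orientation','opening','force')})
for n in('scene','top','wrist'):
    s=snapshot(n); cv2.imwrite(f'pics/{n}0.png',s['image'][:,:,::-1]); print(n,s['fx'],s['cx'],s['cy'],s['rvec'],s['tvec'])
E
```

```text
pics
{'clock': 0.0, 'tool_pos': array([ 0.28285716, -0.61234061,  0.22564424]), 'orientation': array([ 1.79908357e+02, -8.25111013e-03, -1.55209439e+02]), 'opening': 0.08741571946584917, 'force': array([-0.76883432,  0.04349525, -0.60625429])}
scene 386.407591992192 314.25333491392735 198.0379263235555 [ 1.83384053  1.94637829 -0.56663943] [ 0.09565649 -0.31375651  1.49559324]
top 439.7963256090617 324.89638624998895 199.08175706604104 [ 2.20398833 -2.15042841  0.0754681 ] [-0.05517388  0.49542847  1.65323783]
wrist 300.1021450027488 318.0722764511632 203.22528821619937 [-1.59970075 -2.49955476 -0.36098159] [ 0.67315327 -0.03552442  0.39028736]
```

View pics/scene0.png

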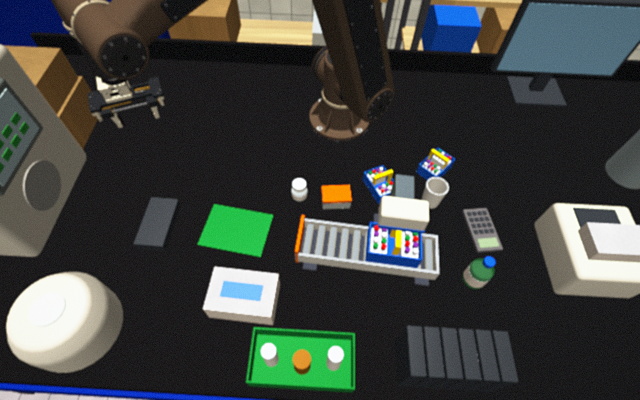

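View pics/top0.png

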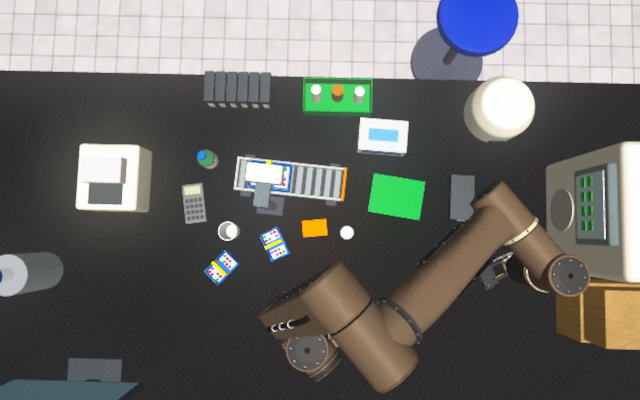

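View pics/wrist0.png

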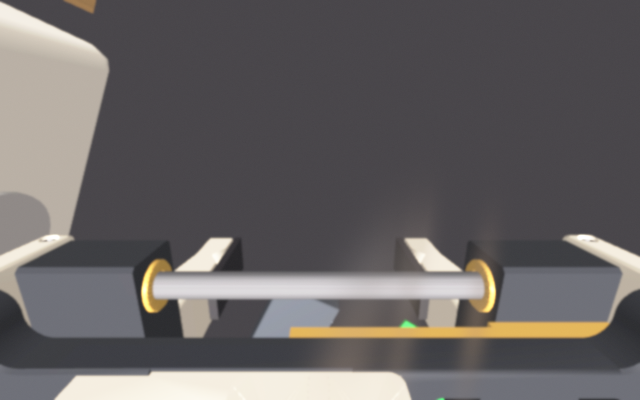

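```bash
cat > h.py <<'E'
from plant import *
import numpy as np, cv2
def cam(s):
    R=cv2.Rodrigues(np.array(s['rvec'],float))[0]; K=np.array([[s['fx'],0,s['cx']],[0,s['fy'],s['cy']],[0,0,1]])
    return K,R,np.array(s['tvec'],float)
def atz(s,p,z):
    K,R,t=cam(s); d=R.T@np.linalg.inv(K)@np.array([p[0],p[1],1.]); c=-R.T@t
    return c+d*(z-c[2])/d[2]
def proj(s,X):
    K,R,t=cam(s); return cv2.projectPoints(np.array(X,float).reshape(-1,1,3),np.array(s['rvec'],float),t,K,None)[0].reshape(-1,2)
def tri(s1,p1,s2,p2):
    P=[k@np.c_[R,t] for k,R,t in (cam(s1),cam(s2))]
    X=cv2.triangulatePoints(P[0],P[1],np.array(p1,float).reshape(2,1),np.array(p2,float).reshape(2,1)).ravel(); return X[:3]/X[3]
E
python3 - <<'E'
from h import *
np.set_printoptions(precision=4,suppress=True)
S={n:snapshot(n) for n in('scene','top')}
Z={'tote_center':.097,'tote_handle':.143,'lane_stop':.042,'reader_edge':.19,'mat_top':.006,'lane':0}
for t,z in Z.items():
    for n in S:
        for r in landmark_of(t,n)[:3]:
            print(t,n,round(r['score'],2),np.round(r['position'],1),atz(S[n],r['position'],z))
for t in ('tipbox','jar','flask','glovebox','beaker','slidebox','calculator'):
    for n in S:
        for r in landmark_of(t,n)[:1]:
            print(t,n,round(r['score'],2),np.round(r['position'],1),atz(S[n],r['position'],0))
r=trace('mat_top','top')
for q in r[:3]:
    m=q['mask'].astype(np.uint8); c=max(cv2.findContours(m,0,1)[0],key=cv2.contourArea)
    b=cv2.boxPoints(cv2.minAreaRect(c)); print('mat',q['score'],b.tolist(),[atz(S['top'],p,.006)[:2] for p in b])
a=S['top']['image'][120:270,180:440,::-1]; cv2.imwrite('pics/topz.png',cv2.resize(a,None,fx=3,fy=3,interpolation=cv2.INTER_CUBIC))
a=S['scene']['image'][140:300,190:450,::-1]; cv2.imwrite('pics/scenez.png',cv2.resize(a,None,fx=3,fy=3,interpolation=cv2.INTER_CUBIC))
E
```

```text
tote_center scene 0.92 [396.3 242. ] [0.5785 0.167  0.097 ]
tote_center scene 0.89 [434.5 162.9] [0.2833 0.309  0.097 ]
tote_center scene 0.82 [382.6 182. ] [0.3711 0.1371 0.097 ]
tote_center top 0.93 [268.1 173.4] [0.5794 0.1656 0.097 ]
tote_center top 0.81 [273.7 244.5] [0.3222 0.1364 0.097 ]
tote_center top 0.73 [266.5 164.7] [0.6113 0.1726 0.097 ]
tote_handle scene 0.95 [384.7 175.9] [0.3816 0.1355 0.143 ]
tote_handle scene 0.65 [395.6 232.1] [0.5722 0.1567 0.143 ]
tote_handle scene 0.61 [437.6 157.3] [0.2979 0.3043 0.143 ]
tote_handle top 0.94 [265.4 170.7] [0.5826 0.169  0.143 ]
tote_handle top 0.93 [273.8 244. ] [0.3252 0.1305 0.143 ]
lane_stop scene 0.93 [301.5 237.7] [ 0.5533 -0.1044  0.042 ]
lane_stop top 0.96 [341.2 182.8] [ 0.5577 -0.103   0.042 ]
reader_edge top 0.68 [266.4 166.3] [0.5914 0.1592 0.19  ]
reader_edge top 0.4 [264.2 172.8] [0.5687 0.1659 0.19  ]
mat_top scene 0.85 [234.  226.9] [ 0.5101 -0.3209  0.006 ]
mat_top top 0.83 [398.1 199.7] [ 0.5021 -0.323   0.006 ]
lane scene 0.77 [386.3 257.5] [0.5826 0.1552 0.    ]
lane top 0.78 [269.6 178.3] [0.5735 0.1729 0. 
[... 316 characters left out ...]
9 0.4142 0.    ]
glovebox scene 0.91 [246.  300.7] [ 0.7407 -0.2486  0.    ]
glovebox top 0.73 [379.5 139. ] [ 0.7373 -0.249   0.    ]
beaker top 0.69 [229.9 233.7] [0.3564 0.3176 0.    ]
slidebox scene 0.67 [300. 240.] [ 0.5399 -0.1106  0.    ]
slidebox top 0.79 [460.1 197.5] [ 0.5168 -0.5614  0.    ]
calculator scene 0.62 [481.1 230.5] [0.47   0.4618 0.    ]
calculator top 0.88 [194.2 204.1] [0.4665 0.46   0.    ]
mat 0.93 [[366.4053649902344, 211.5675811767578], [372.8107604980469, 173.13514709472656], [424.8648376464844, 181.8108367919922], [418.4594421386719, 220.24327087402344]] [array([ 0.4537, -0.2026]), array([ 0.6022, -0.2246]), array([ 0.5734, -0.4247]), array([ 0.4254, -0.4014])]
```

View pics/topz.png

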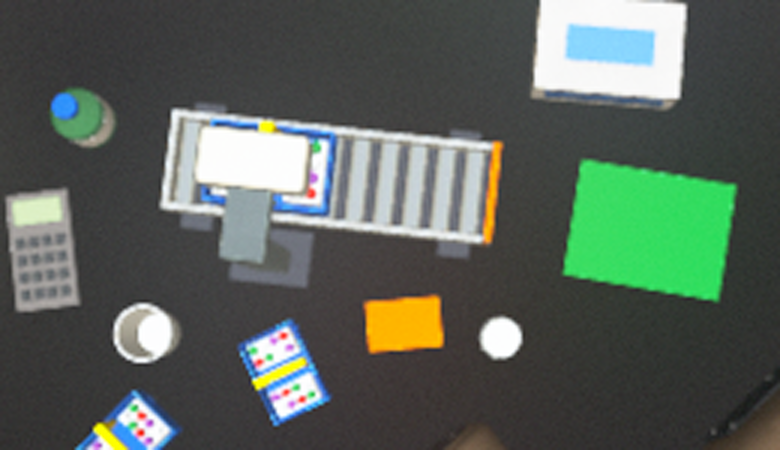

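View pics/scenez.png

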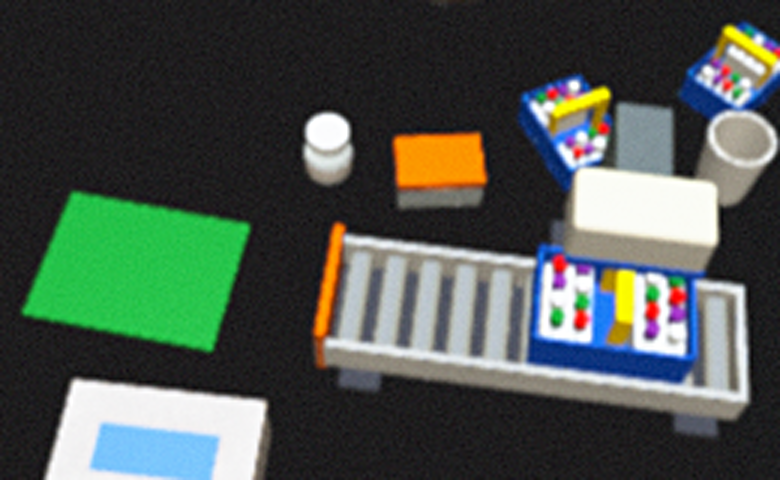

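```bash
cat >> h.py <<'E'
def frame(x,y,yaw,pts):
    a=np.radians(yaw); c,s=np.cos(a),np.sin(a); P=np.array(pts,float)
    return np.c_[x+c*P[:,0]-s*P[:,1], y+s*P[:,0]+c*P[:,1], P[:,2]]
def box(x0,x1,y0,y1,z): return [[x0,y0,z],[x1,y0,z],[x1,y1,z],[x0,y1,z]]
def draw(img,s,W,col,f,o):
    p=((proj(s,W)-o+.5)*f-.5)
    cv2.polylines(img,[np.round(p*8).astype(int)],True,col,1,cv2.LINE_AA,3)
E
cat > fit.py <<'E'
from h import *
from scipy.optimize import least_squares
import sys
np.set_printoptions(precision=4,suppress=True)
# fit a quad (rectangle of known size, plane z) by soft IoU with colour mask in both cams
def soft(mask): return cv2.GaussianBlur(mask.astype(np.float32),(0,0),1.2)
def render(s,W):
    U=4; im=np.zeros((400*U,640*U),np.uint8); p=(proj(s,W)+.5)*U-.5
    cv2.fillPoly(im,[np.round(p*16).astype(int)],255,cv2.LINE_AA,4)
    return cv2.GaussianBlur(cv2.resize(im,(640,400),interpolation=cv2.INTER_AREA).astype(np.float32)/255,(0,0),1.2)
def fit(S,masks,pts,p0):
    from scipy.optimize import minimize
    f=lambda p:sum(((render(S[n],frame(p[0],p[1],p[2]*100,pts))-soft(masks[n]))**2).sum() for n in masks)
    r=minimize(f,[p0[0],p0[1],p0[2]/100],method='Nelder-Mead',options=dict(initial_simplex=[[p0[0],p0[1],p0[2]/100],[p0[0]+.01,p0[1],p0[2]/100],[p0[0],p0[1]+.01,p0[2]/100],[p0[0],p0[1],p0[2]/100+.03]],xatol=1e-5,fatol=.01,maxiter=150))
    return r.x*[1,1,100],r.fun
E
python3 - <<'E'
from fit import *
S={n:snapshot(n) for n in('scene','top')}
for n in S:
    pass
M={}
for n in S:
    q=[r for r in trace('mat_top',n)]
    M[n]=q[0]['mask']; print(n,q[0]['score'],q[0]['bbox'])
mp=box(-.075,.075,-.1,.1,.006)
for k in (['scene'],['top'],['scene','top']):
    print('mat',k,fit(S,{n:M[n] for n in k},mp,(.513,-.315,-8)))
# colour mat
C={}
for n in S:
    im=S[n]['image'].astype(int); g=(im[...,1]-np.maximum(im[...,0],im[...,2])>50)
    x,y,w,h=cv2.boundingRect(M[n].astype(np.uint8)); b=np.zeros_like(g); b[y-5:y+h+5,x-5:x+w+5]=1; C[n]=g&b
for k in (['scene'],['top'],['scene','top']):
    print('matc',k,fit(S,{n:C[n] for n in k},mp,(.513,-.315,-8)))
w=snapshot('wrist'); K,R,t=cam(w); o=get_obs()
from scipy.spatial.transform import Rotation as Ro
Rt=Ro.from_euler('xyz',o['orientation'],degrees=True).as_matrix()
print('cam in tool',Rt.T@(-R.T@t-o['tool_pos']), (Rt.T@R.T)[:,2])
# lane overlay
for yaw,x,y in((-4.8,.578,.161),):
  for n,(o2,sz) in {'scene':((280,200),(180,100)),'top':((220,140),(150,75))}.items():
    s=S[n]; f=4 if n=='scene' else 5; o2=np.array(o2)
    im=cv2.resize(s['image'][o2[1]:o2[1]+sz[1],o2[0]:o2[0]+sz[0],::-1],None,fx=f,fy=f,interpolation=cv2.INTER_CUBIC)
    draw(im,s,frame(x,y,yaw,box(-.062,.062,-.265,.13,.054)),(0,255,255),f,o2)
    draw(im,s,frame(x,y,yaw,box(-.062,.062,-.275,-.265,.075)),(255,0,255),f,o2)
    draw(im,s,frame(x,y,yaw,box(-.045,.018,-.06,.06,.255)),(0,255,0),f,o2)
    draw(im,s,frame(x,y,yaw,box(-.045,.018,-.06,.06,.19)),(0,155,0),f,o2)
    draw(im,s,frame(x,y,yaw,box(-.05,.05,-.075,.075,.102)),(0,0,255),f,o2)
    draw(im,s,frame(x,y,yaw,box(-.046,.046,-.008,.008,.152)),(255,255,0),f,o2)
    cv2.imwrite(f'pics/ov_{n}.png',im)
E
```

```text
scene 0.97 [236.4, 230.9, 73.9, 52.9]
top 0.74 [395.9, 198.2, 53.3, 47.4]
mat ['scene'] (array([ 0.5186, -0.3114, -8.1294]), np.float64(5.519286155700684))
mat ['top'] (array([ 0.5141, -0.3132, -7.9237]), np.float64(4.662281513214111))
mat ['scene', 'top'] (array([ 0.5164, -0.3122, -8.2479]), np.float64(32.66318130493164))
matc ['scene'] (array([ 0.5169, -0.3139, -8.5895]), np.float64(4.283159255981445))
matc ['top'] (array([ 0.5155, -0.3154, -8.1072]), np.float64(2.0782811641693115))
matc ['scene', 'top'] (array([ 0.5161, -0.3145, -8.4205]), np.float64(8.61013412475586))
cam in tool [ 0.0761  0.001  -0.1576] [-0.282   0.0002  0.9594]
```

View pics/ov_scene.png

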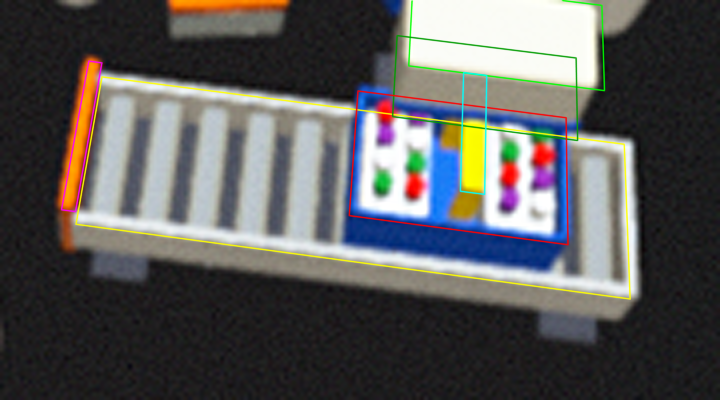

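View pics/ov_top.png

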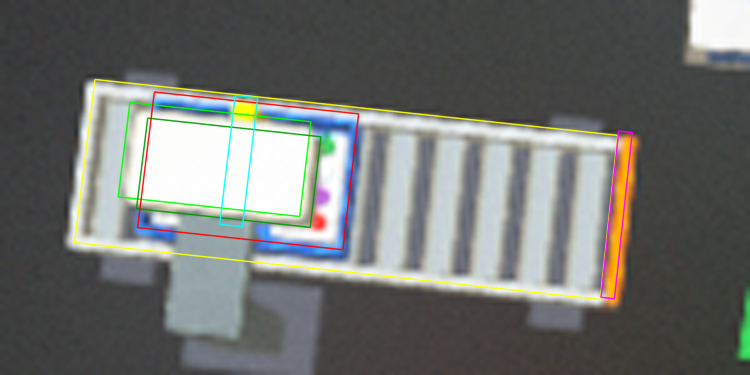

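```bash
cat >> h.py <<'E'
from scipy.spatial.transform import Rotation as Ro
np.set_printoptions(precision=4,suppress=True)
LX,LY,LYAW=.577,.1605,-4.8
def Rl(yaw=None): return Ro.from_euler('z',LYAW if yaw is None else yaw,degrees=True).as_matrix()
def L(p): return np.array([LX,LY,0])+Rl()@np.array(p)/1000
def Rt(theta,yaw=None):  # tool y = lane y, leaning to +x
    x=np.array([-1,0,0.]);y=np.array([0,1.,0]);z=np.array([0,0,-1.])
    c,s=np.cos(np.radians(theta)),np.sin(np.radians(theta))
    return Rl(yaw)@np.c_[c*x-s*z,y,s*x+c*z]
def rel(P,R,o=None):
    o=o or get_obs(); R0=Ro.from_euler('xyz',o['orientation'],degrees=True).as_matrix()
    rv=np.degrees(Ro.from_matrix(R0.T@R).as_rotvec()); d=R0.T@(np.array(P)-o['tool_pos'])*1000
    return 'a',np.round(rv,2),'d',np.round(d,1)
def lanepos(p): return Rl().T@(np.array(p)-[LX,LY,0])*1000
def tools(): 
    o=get_obs(); R0=Ro.from_euler('xyz',o['orientation'],degrees=True).as_matrix()
    print('t',round(o['clock'],2),'tcp lane',lanepos(o['tool_pos']),'world',o['tool_pos'],'z lane',Rl().T@R0[:,2],'y lane',Rl().T@R0[:,1],'q',o['joint_pos'],'F',o['force'],'op',o['opening'])
    return o
E
python3 - <<'E'
from h import *
R=Rt(42); G=L([34,3,143]); T=G+.019*R[:,2]; H=T-.13*R[:,2]
print(T,H); print(rel(H,R)); print(rel(T,R)); tools()
E
```

```text
[0.5985 0.1617 0.1289] [0.6851 0.1544 0.2255]
('a', array([-10.84,  41.04,  28.25]), 'd', array([-686.8,  527.8,    1.1]))
('a', array([-10.84,  41.04,  28.25]), 'd', array([-611.1,  570.8,   97.7]))
t 1.85 tcp lane [-228.2181 -795.1223  226.5249] world [ 0.283  -0.6127  0.2265] z lane [-0.0001  0.     -1.    ] y lane [-0.4939  0.8695  0.0001] q [-48.6967  20.5473   0.6786   0.0002 -70.1351 -16.5072] F [ 0.1231 -0.008  -0.3279] op 0.08735601106990747
```

```bash
python3 -m inch '[{"ax":-1,"ay":4,"az":2.8,"dx":-50,"dy":38,"dz":-15},{"ax":-2,"ay":8,"az":5.6,"dx":-98,"dy":75,"dz":-30},{"ax":-3,"ay":12,"az":8.4,"dx":-146,"dy":112,"dz":-45},{"ax":-4,"ay":16,"az":11.2,"dx":-195,"dy":150,"dz":-60},{"ax":-5,"ay":20,"az":14,"dx":-244,"dy":188,"dz":-60},{"ax":-5.4,"ay":20.5,"az":14.1,"dx":-293,"dy":226,"dz":-60},{"ax":-5.4,"ay":20.5,"az":14.1,"dx":-343,"dy":264,"dz":-60},{"ax":-5.4,"ay":20.5,"az":14.1,"dx":-343,"dy":264,"dz":-60}]'; python3 - <<'E'
from h import *
tools()
R=Rt(42); G=L([34,3,143]); T=G+.019*R[:,2]; H=T-.13*R[:,2]
print(rel(H,R))
E
```

```text
t 1.85 tcp lane [-228.2181 -795.1223  226.5249] world [ 0.283  -0.6127  0.2265] z lane [-0.0001  0.     -1.    ] y lane [-0.4939  0.8695  0.0001] q [-48.6967  20.5473   0.6786   0.0002 -70.1351 -16.5072] F [ 0.1231 -0.008  -0.3279] op 0.08735601106990747
('a', array([-10.84,  41.04,  28.25]), 'd', array([-686.8,  527.8,    1.1]))$[0]: bad value
```

```bash
python3 -m inch '[{"ax":-1,"ay":4,"az":2.8,"dx":-50,"dy":38,"dz":-15,"fingers":87},{"ax":-2,"ay":8,"az":5.6,"dx":-98,"dy":75,"dz":-30,"fingers":87},{"ax":-3,"ay":12,"az":8.4,"dx":-146,"dy":112,"dz":-45,"fingers":87},{"ax":-4,"ay":16,"az":11.2,"dx":-195,"dy":150,"dz":-60,"fingers":87},{"ax":-5,"ay":20,"az":14,"dx":-244,"dy":188,"dz":-60,"fingers":87},{"ax":-5.4,"ay":20.5,"az":14.1,"dx":-293,"dy":226,"dz":-60,"fingers":87},{"ax":-5.4,"ay":20.5,"az":14.1,"dx":-343,"dy":264,"dz":-60,"fingers":87},{"ax":-5.4,"ay":20.5,"az":14.1,"dx":-343,"dy":264,"dz":-60,"fingers":87}]'; python3 - <<'E'
from h import *
tools()
R=Rt(42); G=L([34,3,143]); T=G+.019*R[:,2]; H=T-.13*R[:,2]
print(rel(H,R))
E
```

```text
clock: 2.85
tool_pos: [0.4858, -0.2261, 0.2863]
orientation: [177.0, -20.9, -168.6]
force: [-0.4, -0.4, 0.7]
opening: 0.087
t 2.85 tcp lane [ -58.5588 -392.8553  286.3095] world [ 0.4858 -0.2261  0.2863] z lane [-0.357  -0.0497 -0.9328] y lane [-0.2601  0.9644  0.0482] q [ -2.4665  18.0266   0.661    2.0175 -93.6659 -76.9722] F [-0.3933 -0.423   0.6752] op 0.08699664747773515
('a', array([-5.57, 20.56, 14.38]), 'd', array([-274.3,  335.4,  -22.5]))
```

```bash
python3 -m inch '[{"ax":-0.7,"ay":2.6,"az":1.8,"dx":-34,"dy":42,"dz":-12,"fingers":87},{"ax":-1.4,"ay":5.1,"az":3.6,"dx":-69,"dy":84,"dz":-24,"fingers":87},{"ax":-2.1,"ay":7.7,"az":5.4,"dx":-103,"dy":126,"dz":-34,"fingers":87},{"ax":-2.8,"ay":10.3,"az":7.2,"dx":-137,"dy":168,"dz":-40,"fingers":87},{"ax":-3.5,"ay":12.9,"az":9,"dx":-171,"dy":210,"dz":-40,"fingers":87},{"ax":-4.2,"ay":15.4,"az":10.8,"dx":-206,"dy":252,"dz":-38,"fingers":87},{"ax":-4.9,"ay":18,"az":12.6,"dx":-240,"dy":293,"dz":-30,"fingers":87},{"ax":-5.6,"ay":20.6,"az":14.4,"dx":-274,"dy":335,"dz":-22,"fingers":87}]'; python3 - <<'E'
from h import *
tools()
R=Rt(42); G=L([34,3,143]); T=G+.019*R[:,2]; H=T-.13*R[:,2]
print(rel(H,R))
for n in ('scene','top','wrist'):
    s=snapshot(n); cv2.imwrite(f'pics/{n}1.png',s['image'][:,:,::-1])
    for t in ('tote_handle','reader_edge','lane_stop'):
        for r in landmark_of(t,n)[:2]: print(n,t,round(r['score'],2),np.round(r['position'],1), lanepos(atz(s,r['position'],{'t':.143,'r':.19,'l':.042}[t[0]])))
E
```

```text
clock: 3.85
tool_pos: [0.6852, 0.1503, 0.2246]
orientation: [-179.9, -42.1, 174.8]
force: [0.7, -0.6, 0.9]
opening: 0.0872
t 3.85 tcp lane [108.6787  -1.1152 224.5716] world [0.6852 0.1503 0.2246] z lane [-0.6709  0.004  -0.7415] y lane [ 0.0069  1.     -0.0009] q [  18.7352   50.8812   49.8472  -19.843  -126.8703 -120.462 ] F [ 0.7165 -0.5892  0.8519] op 0.08719349431941684
('a', array([ 0.23, -0.14, -0.33]), 'd', array([ 0.9,  4.1, -0.4]))
scene tote_handle 0.79 [438.3 156.1] [-295.3535  122.2915  143.    ]
scene tote_handle 0.77 [381.2 172.9] [-202.361   -52.2681  143.    ]
scene reader_edge 0.56 [399.7 231.4] [ 18.6874  -2.0327 190.    ]
scene lane_stop 0.85 [301.1 241.3] [  10.6376 -265.278    42.    ]
top tote_handle 0.76 [267.2 172.9] [ -2.1993   1.6682 143.    ]
top reader_edge 0.73 [269.2 163.4] [ 25.4629  -8.5253 190.    ]
top lane_stop 0.6 [339.1 185.2] [  -7.026  -257.2568   42.    ]
top lane_stop 0.17 [397.2 197.1] [ -28.1888 -478.3991   42.    ]
wrist tote_handle 0.92 [404.4  11.8] [-247.1374  116.0525  143.    ]
wrist tote_handle 0.72 [320.3 169. ] [ -1.0092   0.9242 143.    ]
wrist reader_edge 0.9 [317.5 155.8] [ 15.694  -1.888 190.   ]
wrist reader_edge 0.67 [502.8 252.2] [ 97.7797 127.9819 190.    ]
```

View pics/scene1.png

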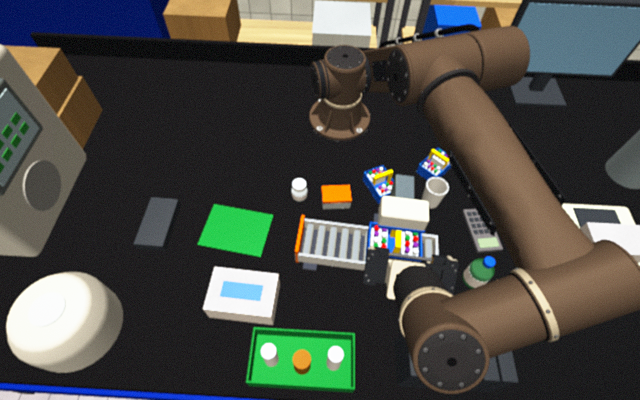

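View pics/wrist1.png

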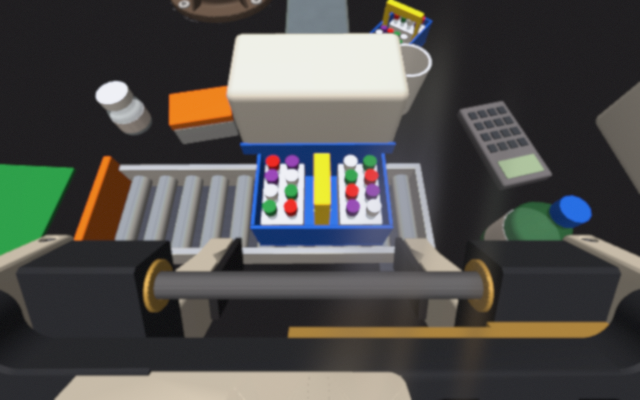

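View pics/top1.png

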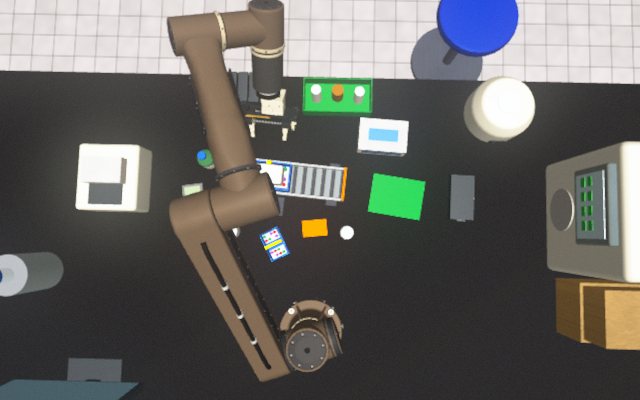

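```bash
python3 - <<'E'
from h import *
S={n:snapshot(n) for n in('scene','top')}
for a,b in (((600,300),(192,38)),((452,352),(266,20)),((540,250),(205,70))):
    X=tri(S['scene'],a,S['top'],b); print(X, proj(S['scene'],X),proj(S['top'],X))
for n,t in (('scene','flask'),('top','flask')):
    print([(q['score'],np.round(q['bbox'])) for q in search_frame(t,n)[:2]])
a=S['scene']['image'][180:400,340:640,::-1]; cv2.imwrite('pics/s1z.png',cv2.resize(a,None,fx=2.6,fy=2.6,interpolation=cv2.INTER_CUBIC))
E
```

```text
[0.8859 0.3308 0.5504] [[588.6954 297.9906]] [[187.3328  35.2123]]
[0.9585 0.1359 0.502 ] [[446.0885 351.3422]] [[263.6686  19.279 ]]
[0.802  0.2906 0.5274] [[536.2408 249.5025]] [[203.2938  69.2416]]
[(0.61, array([479., 275.,  30.,  28.]))]
[(0.75, array([205., 160.,  18.,  20.]))]
```

View pics/s1z.png

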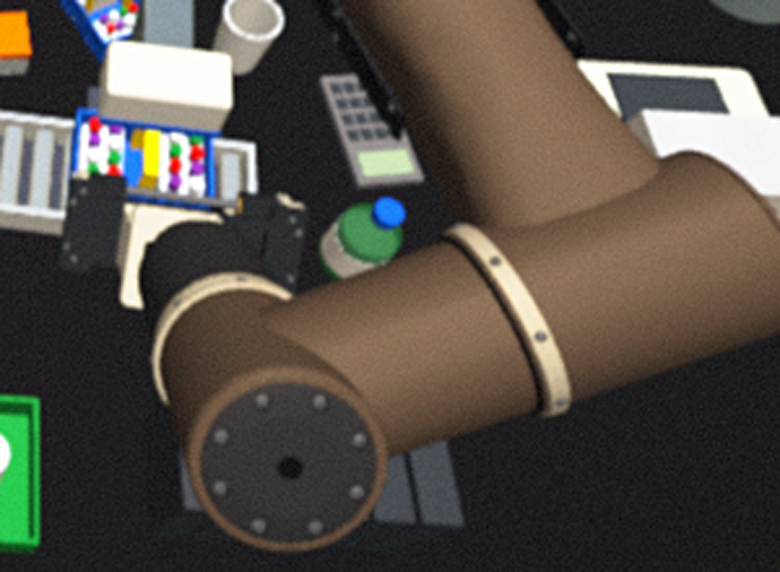

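```bash
python3 -m inch '[{"ax":0,"ay":0,"az":-0.3,"dx":0,"dy":2.5,"dz":20,"fingers":87},{"ax":0,"ay":0,"az":-0.3,"dx":0,"dy":2.5,"dz":45,"fingers":87},{"ax":0,"ay":0,"az":-0.3,"dx":0,"dy":2.5,"dz":70,"fingers":70},{"ax":0,"ay":0,"az":-0.3,"dx":0,"dy":2.5,"dz":85,"fingers":60},{"ax":0,"ay":0,"az":-0.3,"dx":0,"dy":2.5,"dz":95,"fingers":60},{"ax":0,"ay":0,"az":-0.3,"dx":0,"dy":2.5,"dz":95,"fingers":60}]'; python3 - <<'E'
from h import *
tools()
R=Rt(42); G=L([34,1.5,144]); T=G+.019*R[:,2]
print(rel(T,R))
for n in ('scene','wrist'):
    s=snapshot(n); cv2.imwrite(f'pics/{n}2.png',s['image'][:,:,::-1])
    for t in ('tote_handle','reader_edge'):
        for r in landmark_of(t,n)[:2]: print(n,t,round(r['score'],2),np.round(r['position'],1), lanepos(atz(s,r['position'],{'t':.143,'r':.19,'l':.042}[t[0]])))
E
```

```text
clock: 5.4
tool_pos: [0.621, 0.158, 0.1545]
orientation: [179.8, -42.1, 175.3]
force: [-0.3, -0.3, -0.7]
opening: 0.0606
t 5.4 tcp lane [ 44.0885   1.2358 154.4937] world [0.621  0.158  0.1545] z lane [-0.6704  0.003  -0.742 ] y lane [0.001 1.    0.003] q [  20.7108   46.1445   30.8675  -18.4235 -112.7653 -116.7873] F [-0.2778 -0.2911 -0.666 ] op 0.06055841086714351
('a', array([ 0.17, -0.1 ,  0.07]), 'd', array([ 0.4,  0.2, 33.6]))
scene tote_handle 0.91 [384.9 175. ] [-196.0807  -40.8423  143.    ]
scene tote_handle 0.8 [399.6 230.5] [-11.0905   6.5656 143.    ]
scene reader_edge 0.86 [401.4 231.5] [ 18.3328   2.3734 190.    ]
wrist tote_handle 0.95 [316.7 188.7] [ -3.5903   1.3087 143.    ]
wrist reader_edge 0.86 [312.1 176.7] [ 14.8407  -1.0301 190.    ]
```

View pics/wrist2.png

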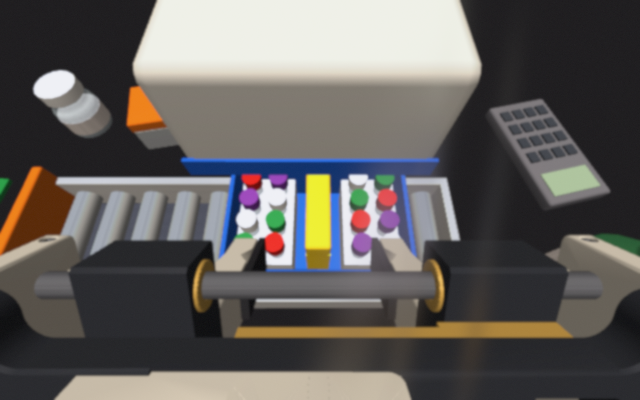

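View pics/scene2.png

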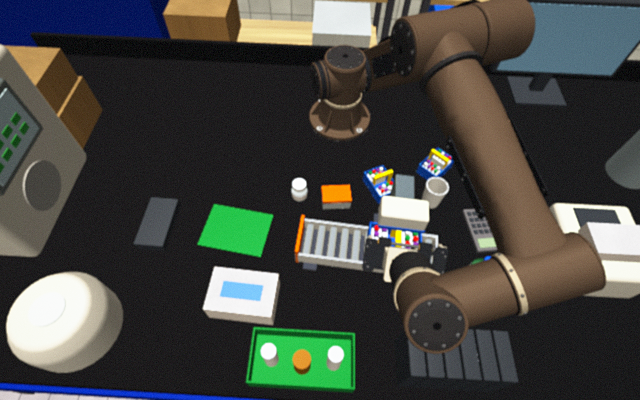

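```bash
python3 -m inch '[{"ax":0,"ay":0,"az":0,"dx":1,"dy":0,"dz":10,"fingers":55},{"ax":0,"ay":0,"az":0,"dx":1,"dy":0,"dz":20,"fingers":50},{"ax":0,"ay":0,"az":0,"dx":1,"dy":0,"dz":29,"fingers":45},{"ax":0,"ay":0,"az":0,"dx":1,"dy":0,"dz":34,"fingers":40},{"ax":0,"ay":0,"az":0,"dx":1,"dy":0,"dz":34,"fingers":34},{"ax":0,"ay":0,"az":0,"dx":1,"dy":0,"dz":34,"fingers":26}]'; python3 - <<'E'
from h import *
tools()
for n in ('scene','wrist'):
    s=snapshot(n); cv2.imwrite(f'pics/{n}3.png',s['image'][:,:,::-1])
    for t in ('tote_handle','reader_edge','lane_stop'):
        for r in landmark_of(t,n)[:2]: print(n,t,round(r['score'],2),np.round(r['position'],1), lanepos(atz(s,r['position'],{'t':.143,'r':.19,'l':.042}[t[0]])))
E
```

```text
clock: 6.45
tool_pos: [0.5981, 0.16, 0.1302]
orientation: [179.7, -42.0, 175.3]
force: [-0.5, 0.3, 1.1]
opening: 0.0292
t 6.45 tcp lane [ 21.1067   1.3127 130.2452] world [0.5981 0.16   0.1302] z lane [-0.6696  0.0033 -0.7427] y lane [0.0013 1.     0.0033] q [  21.3957   45.0361   25.3593  -18.3311 -108.316  -115.963 ] F [-0.4748  0.3239  1.0934] op 0.029213890563477042
scene tote_handle 0.9 [439.5 156.5] [-294.2835  125.9687  143.    ]
scene tote_handle 0.83 [398.5 232.3] [ -5.0057   3.6696 143.    ]
scene reader_edge 0.95 [400.8 233.5] [ 24.496    0.9136 190.    ]
scene lane_stop 0.75 [300.7 239. ] [   3.2372 -267.6624   42.    ]
wrist tote_handle 0.86 [318.4 203.7] [ -4.2643   2.4134 143.    ]
wrist reader_edge 0.73 [309.5 193.8] [ 13.7875  -1.4558 190.    ]
wrist reader_edge 0.62 [ 72.8 124.4] [ -21.7816 -109.6096  190.    ]
wrist lane_stop 0.64 [ 12.8 252.6] [  -5.2076 -264.145    42.    ]
```

View pics/wrist3.png

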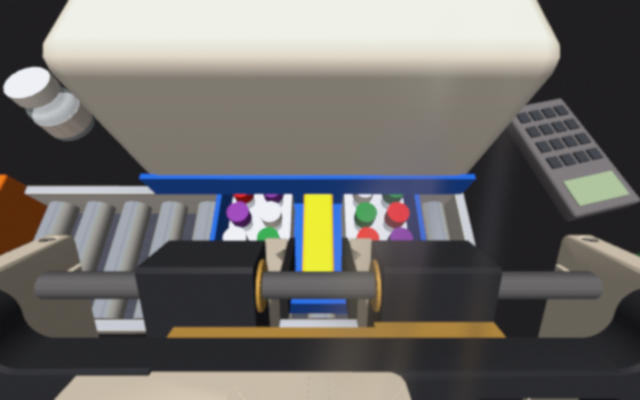

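```bash
python3 -m inch '[{"ax":0,"ay":0,"az":0,"dx":0,"dy":0,"dz":0,"fingers":20},{"ax":0,"ay":0,"az":0,"dx":0,"dy":-8,"dz":0,"fingers":20},{"ax":0,"ay":0,"az":0,"dx":0,"dy":-22,"dz":0,"fingers":20},{"ax":0,"ay":0,"az":0,"dx":0,"dy":-40,"dz":0,"fingers":20},{"ax":0,"ay":0,"az":0,"dx":0,"dy":-60,"dz":0,"fingers":20},{"ax":0,"ay":0,"az":0,"dx":0,"dy":-80,"dz":0,"fingers":20},{"ax":0,"ay":0,"az":0,"dx":0,"dy":-96,"dz":0,"fingers":20},{"ax":0,"ay":0,"az":0,"dx":0,"dy":-104,"dz":0,"fingers":20}]'; python3 - <<'E'
from h import *
tools()
for n in ('scene','wrist'):
    s=snapshot(n); cv2.imwrite(f'pics/{n}4.png',s['image'][:,:,::-1])
    for t in ('tote_handle','lane_stop'):
        for r in landmark_of(t,n)[:2]: print(n,t,round(r['score'],2),np.round(r['position'],1), lanepos(atz(s,r['position'],{'t':.143,'r':.19,'l':.042}[t[0]])))
E
```

```text
clock: 7.85
tool_pos: [0.5889, 0.055, 0.1298]
orientation: [179.8, -42.1, 175.2]
force: [-0.0, -0.7, 0.3]
opening: 0.0196
t 7.85 tcp lane [  20.7374 -104.1554  129.766 ] world [0.5889 0.055  0.1298] z lane [-0.67    0.0038 -0.7423] y lane [0.0024 1.     0.003 ] q [  14.9777   43.4003   20.1266  -13.9033 -106.5419 -108.9734] F [-0.0065 -0.7392  0.3429] op 0.019591909624955436
scene tote_handle 0.87 [360.4 229.1] [   0.3789 -100.5865  143.    ]
scene tote_handle 0.86 [383.3 177.6] [-185.577   -45.2381  143.    ]
scene lane_stop 0.68 [301.1 238.6] [   1.7393 -266.689    42.    ]
wrist tote_handle 0.9 [373.9  37.4] [-148.0301  -58.2005  143.    ]
wrist tote_handle 0.76 [319.1 207. ] [  -2.2721 -101.4167  143.    ]
wrist lane_stop 0.56 [130.  253.6] [  -4.5422 -265.6838   42.    ]
```

View pics/wrist4.png

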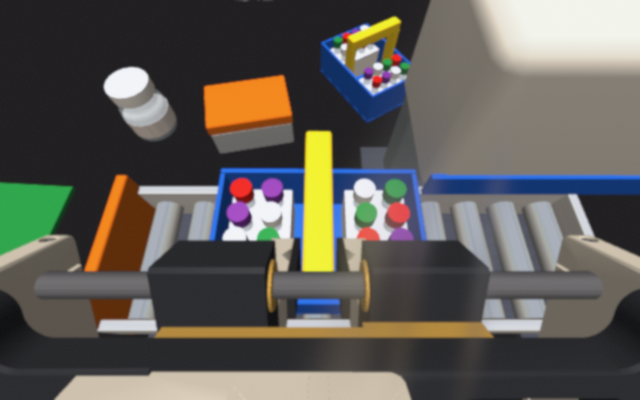

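View pics/scene4.png

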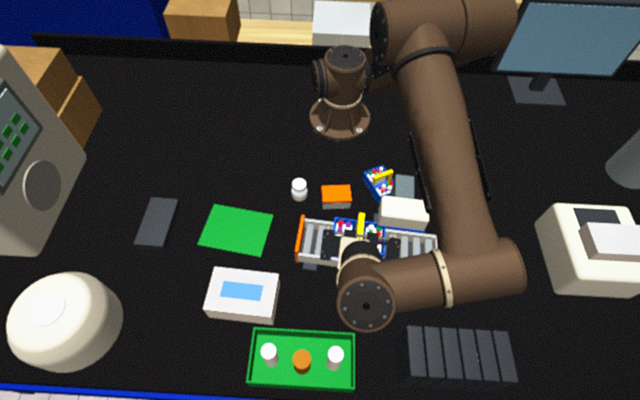

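```bash
python3 -m inch '[{"ax":0,"ay":0,"az":0,"dx":0,"dy":-10,"dz":0,"fingers":20},{"ax":0,"ay":0,"az":0,"dx":0,"dy":-25,"dz":0,"fingers":20},{"ax":0,"ay":0,"az":0,"dx":0,"dy":-42,"dz":0,"fingers":20},{"ax":0,"ay":0,"az":0,"dx":0,"dy":-56,"dz":0,"fingers":20},{"ax":0,"ay":0,"az":0,"dx":0,"dy":-66,"dz":0,"fingers":20},{"ax":0,"ay":0,"az":0,"dx":0,"dy":-73,"dz":0,"fingers":20},{"ax":0,"ay":0,"az":0,"dx":0,"dy":-78,"dz":0,"fingers":20},{"ax":0,"ay":0,"az":0,"dx":0,"dy":-82,"dz":0,"fingers":20}]'; python3 -m inch '[{"ax":0,"ay":0,"az":0,"dx":0,"dy":-2,"dz":0,"fingers":20},{"ax":0,"ay":0,"az":0,"dx":0,"dy":-4,"dz":0,"fingers":20}]';python3 -m inch '[{"ax":0,"ay":0,"az":0,"dx":0,"dy":-1.5,"dz":0,"fingers":20},{"ax":0,"ay":0,"az":0,"dx":0,"dy":-3,"dz":0,"fingers":20}]'; python3 - <<'E'
from h import *
tools()
for n in ('scene','wrist','top'):
    s=snapshot(n); cv2.imwrite(f'pics/{n}5.png',s['image'][:,:,::-1])
    for t in ('tote_handle','lane_stop'):
        for r in landmark_of(t,n)[:2]: print(n,t,round(r['score'],2),np.round(r['position'],1), lanepos(atz(s,r['position'],{'t':.143,'r':.19,'l':.042}[t[0]])))
E
```

```text
clock: 9.15
tool_pos: [0.5821, -0.0253, 0.1294]
orientation: [179.7, -42.1, 175.3]
force: [0.4, 0.0, 0.3]
opening: 0.0197
clock: 9.4
tool_pos: [0.5818, -0.0291, 0.1294]
orientation: [179.7, -42.1, 175.3]
force: [-0.2, 1.0, 1.3]
opening: 0.0198
clock: 9.65
tool_pos: [0.5815, -0.0322, 0.1294]
orientation: [179.7, -42.1, 175.3]
force: [-0.6, -0.1, 0.9]
opening: 0.02
t 9.65 tcp lane [  20.6427 -191.6905  129.4339] world [ 0.5815 -0.0322  0.1294] z lane [-0.6699  0.0033 -0.7425] y lane [0.0012 1.     0.0033] q [   9.3156   42.915    17.4467   -9.9504 -105.458  -103.1807] F [-0.5939 -0.0877  0.8628] op 0.020024587089729547
scene tote_handle 0.91 [382.7 175.7] [-192.4415  -47.3216  143.    ]
scene tote_handle 0.79 [328.7 224.1] [  -2.4516 -188.7426  143.    ]
wrist tote_handle 0.81 [320.6 204.6] [  -3.7694 -189.4197  143.    ]
wrist tote_handle 0.79 [449.8  36.4] [-149.1242  -87.8226  143.    ]
top tote_handle 0.98 [323.4 181.5] [ -11.2546 -199.4873  143.    ]
top tote_handle 0.92 [274.4 244. ] [-248.1903  -53.0985  143.    ]
top lane_stop 0.61 [341.3 184.3] [  -2.7531 -265.117    42.    ]
top lane_stop 0.34 [349.6 231. ] [-173.5257 -314.3528   42.    ]
```

View pics/wrist5.png

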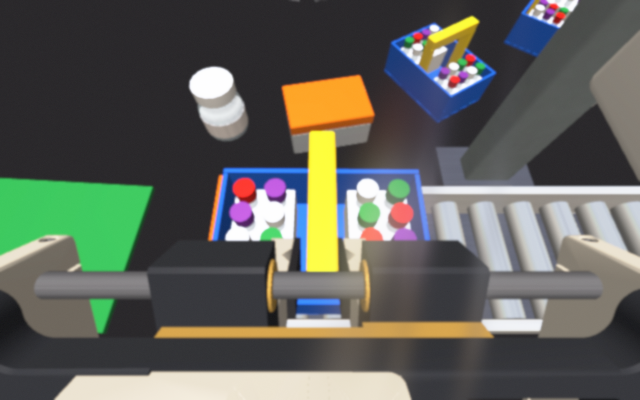

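```bash
for i in 1; do python3 -m inch '[{"ax":0,"ay":0,"az":0,"dx":0,"dy":-1,"dz":0,"fingers":20},{"ax":0,"ay":0,"az":0,"dx":0,"dy":-1,"dz":0,"fingers":20}]'; done; python3 -m inch '[{"ax":0,"ay":0,"az":0,"dx":0,"dy":-1,"dz":0,"fingers":20},{"ax":0,"ay":0,"az":0,"dx":0,"dy":-1,"dz":0,"fingers":20}]'
```

```text
clock: 10.35
tool_pos: [0.5814, -0.0333, 0.1294]
orientation: [179.7, -42.1, 175.3]
force: [0.8, 0.1, -0.0]
opening: 0.0199
clock: 10.6
tool_pos: [0.5813, -0.0344, 0.1294]
orientation: [179.8, -42.1, 175.3]
force: [0.5, -0.6, -0.0]
opening: 0.0199
```

```bash
python3 -m inch '[{"ax":0,"ay":0,"az":0,"dx":0,"dy":-1,"dz":0,"fingers":20},{"ax":0,"ay":0,"az":0,"dx":0,"dy":-1,"dz":0,"fingers":20}]'; python3 -m inch '[{"ax":0,"ay":0,"az":0,"dx":0,"dy":-1,"dz":0,"fingers":20},{"ax":0,"ay":0,"az":0,"dx":0,"dy":-1,"dz":0,"fingers":20}]'; python3 - <<'E'
from h import *
tools()
s=snapshot('wrist'); cv2.imwrite('pics/wrist6.png',s['image'][160:320,180:460,::-1].repeat(2,0).repeat(2,1))
s=snapshot('scene'); cv2.imwrite('pics/scene6.png',cv2.resize(s['image'][190:300,270:460,::-1],None,fx=4,fy=4,interpolation=cv2.INTER_CUBIC))
E
```

```text
clock: 10.85
tool_pos: [0.5813, -0.0352, 0.1294]
orientation: [179.7, -42.1, 175.3]
force: [-0.4, 1.2, 1.1]
opening: 0.02
clock: 11.1
tool_pos: [0.5811, -0.0354, 0.1295]
orientation: [179.6, -42.1, 175.4]
force: [-0.5, 5.5, 2.3]
opening: 0.02
t 11.1 tcp lane [  20.5165 -194.8681  129.4511] world [ 0.5811 -0.0354  0.1295] z lane [-0.6699  0.0041 -0.7424] y lane [0.0012 1.     0.0045] q [   9.0824   42.9008   17.3729   -9.8409 -105.4263 -102.9216] F [-0.5181  5.5224  2.2851] op 0.02000510423206557
```

View pics/wrist6.png

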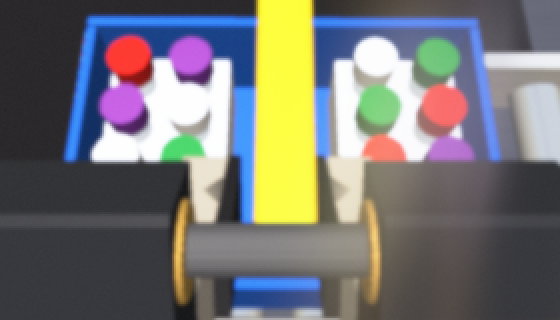

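View pics/scene6.png

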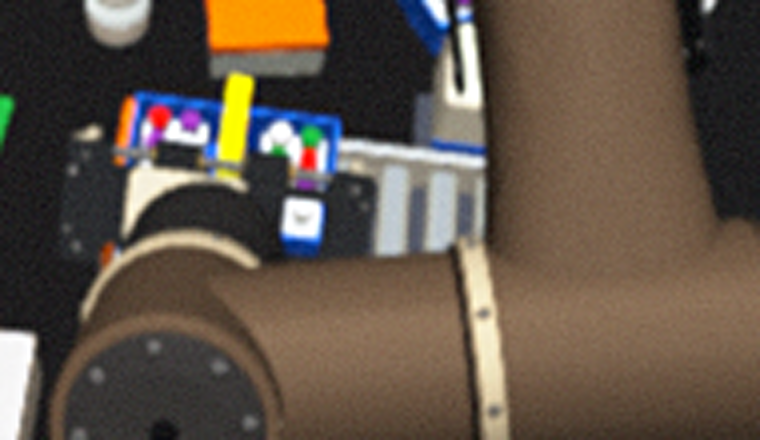

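```bash
python3 -m inch '[{"ax":0,"ay":0,"az":0,"dx":0,"dy":-1,"dz":0,"fingers":20},{"ax":0,"ay":0,"az":0,"dx":0,"dy":-1,"dz":0,"fingers":20}]'; python3 -m inch '[{"ax":0,"ay":0,"az":0,"dx":0,"dy":3,"dz":0,"fingers":20},{"ax":0,"ay":0,"az":0,"dx":0,"dy":3,"dz":0,"fingers":60},{"ax":0,"ay":0,"az":0,"dx":0,"dy":3,"dz":0,"fingers":70},{"ax":0,"ay":0,"az":0,"dx":0,"dy":3,"dz":0,"fingers":70},{"ax":0,"ay":0,"az":0,"dx":0,"dy":3,"dz":-20,"fingers":80},{"ax":0,"ay":0,"az":0,"dx":0,"dy":3,"dz":-50,"fingers":87},{"ax":0,"ay":0,"az":0,"dx":0,"dy":3,"dz":-90,"fingers":87},{"ax":0,"ay":0,"az":0,"dx":0,"dy":3,"dz":-110,"fingers":87}]'
python3 - <<'E'
from h import *
tools()
for n in ('scene','wrist','top'):
    s=snapshot(n); cv2.imwrite(f'pics/{n}7.png',s['image'][:,:,::-1])
    for t in ('tote_handle','lane_stop','tote_center'):
        for r in landmark_of(t,n)[:2]: print(n,t,round(r['score'],2),np.round(r['position'],1), lanepos(atz(s,r['position'],{'tote_handle':.143,'tote_center':.097,'lane_stop':.042}[t])))
E
```

```text
clock: 11.45
tool_pos: [0.5811, -0.0358, 0.1297]
orientation: [179.6, -42.1, 175.4]
force: [-1.1, 8.0, 2.5]
opening: 0.0203
clock: 12.45
tool_pos: [0.656, -0.0413, 0.2125]
orientation: [179.8, -41.9, 175.3]
force: [0.4, 0.4, -0.4]
opening: 0.0836
t 12.45 tcp lane [  95.5705 -194.4649  212.4971] world [ 0.656  -0.0413  0.2125] z lane [-0.6684  0.0034 -0.7438] y lane [0.0016 1.     0.0031] q [   7.9638   46.9793   36.7326  -10.0959 -120.5571 -104.688 ] F [ 0.4075  0.3931 -0.3754] op 0.08364487214040071
scene tote_handle 0.94 [383.1 175.3] [-194.1312  -46.1868  143.    ]
scene tote_handle 0.91 [328.2 224.3] [  -1.618  -190.0376  143.    ]
scene lane_stop 0.68 [299.8 238.9] [   3.3001 -270.3775   42.    ]
scene tote_center 0.65 [384.4 183.2] [-199.4727  -34.7891   97.    ]
scene tote_center 0.64 [328.5 231.6] [  -3.996  -187.3233   97.    ]
wrist tote_handle 0.79 [421.7  54.6] [-159.0681  -73.8004  143.    ]
wrist tote_handle 0.72 [319.3 170.6] [  -3.4704 -191.5843  143.    ]
wrist lane_stop 0.63 [258.6 212.5] [  -6.2932 -265.1176   42.    ]
wrist tote_center 0.82 [320.5 192.5] [  -4.9915 -189.9616   97.    ]
wrist tote_center 0.81 [416.3  71.9] [-184.8379  -62.5142   97.    ]
top tote_handle 0.74 [323.  177.8] [   1.6713 -196.6515  143.    ]
top tote_handle 0.62 [270.1 245.8] [-256.0408  -38.8819  143.    ]
top lane_stop 0.89 [338.3 183.5] [  -0.9582 -253.5858   42.    ]
top lane_stop 0.3 [378.3 138.9] [ 184.2916 -386.1491   42.    ]
top tote_center 0.6 [220.7 269.4] [-360.8642  133.3783   97.    ]
```

View pics/wrist7.png

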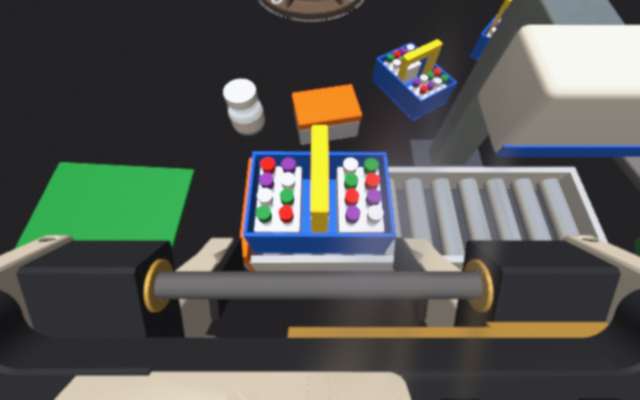

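View pics/top7.png

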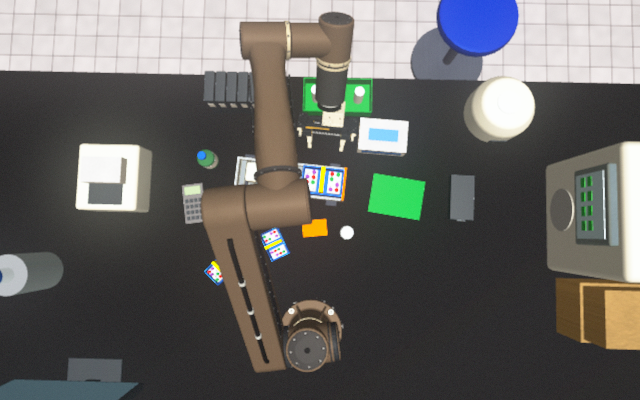

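```bash
python3 - <<'E'
from h import *
R=Rt(0); G=L([-3,-192.5,124]); H=G+[0,0,.11]
print(rel(H,R)); print(rel(G,R))
E
```

```text
('a', array([  0.2 , -42.08,   0.  ]), 'd', array([87.5,  1.5, 48. ]))
('a', array([  0.2 , -42.08,   0.  ]), 'd', array([ 13.7,   1.1, 129.7]))
```

```bash
python3 -m inch '[{"ax":0,"ay":-8,"az":0,"dx":25,"dy":0,"dz":0,"fingers":87},{"ax":0,"ay":-16,"az":0,"dx":45,"dy":1,"dz":10,"fingers":87},{"ax":0,"ay":-24,"az":0,"dx":60,"dy":1.5,"dz":20,"fingers":87},{"ax":0,"ay":-32,"az":0,"dx":75,"dy":1.5,"dz":35,"fingers":87},{"ax":0.2,"ay":-42.1,"az":0,"dx":87.5,"dy":1.5,"dz":48,"fingers":87},{"ax":0.2,"ay":-42.1,"az":0,"dx":87.5,"dy":1.5,"dz":48,"fingers":87},{"ax":0.2,"ay":-42.1,"az":0,"dx":87.5,"dy":1.5,"dz":48,"fingers":87}]'
python3 - <<'E'
from h import *
tools()
R=Rt(0); G=L([-3,-192.5,124]); print(rel(G,R))
for n in ('wrist','scene'):
    s=snapshot(n); cv2.imwrite(f'pics/{n}8.png',s['image'][:,:,::-1])
    for t in ('tote_handle','lane_stop','tote_center'):
        for r in landmark_of(t,n)[:2]: print(n,t,round(r['score'],2),np.round(r['position'],1), lanepos(atz(s,r['position'],{'tote_handle':.143,'tote_center':.097,'lane_stop':.042}[t])))
E
```

```text
clock: 13.92
tool_pos: [0.558, -0.031, 0.2355]
orientation: [180.0, 0.1, 175.2]
force: [1.6, 0.0, 0.7]
opening: 0.0873
t 13.93 tcp lane [  -2.8764 -192.3833  235.5034] world [ 0.558  -0.031   0.2355] z lane [ 0.0024  0.0007 -1.    ] y lane [-0.0006  1.      0.0007] q [  16.9028    9.2167  -13.5132    0.0128  -67.1254 -111.6741] F [1.5986 0.0219 0.7233] op 0.08725857039939376
('a', array([0.04, 0.14, 0.03]), 'd', array([  0.4,  -0.2, 111.5]))
wrist tote_handle 0.98 [316.8 205.6] [  -3.6863 -192.4884  143.    ]
wrist lane_stop 0.55 [258.5 180.3] [  -4.4095 -262.2965   42.    ]
wrist tote_center 0.76 [320.5 192.1] [  -4.0115 -188.8641   97.    ]
scene tote_handle 0.98 [328.8 220.5] [ -13.9048 -189.82    143.    ]
scene tote_handle 0.74 [437.  156.1] [-294.7345  118.2401  143.    ]
scene lane_stop 0.91 [300.9 237.3] [  -2.4846 -267.9659   42.    ]
scene tote_center 0.79 [325.  231.3] [  -3.4906 -197.3853   97.    ]
scene tote_center 0.78 [384.8 182.7] [-201.5878  -33.624    97.    ]
```

View pics/wrist8.png

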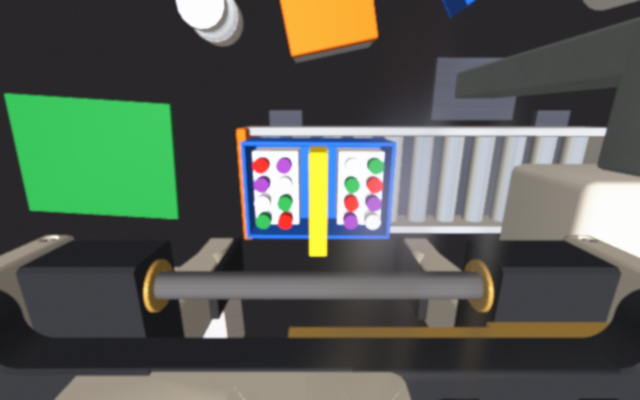

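View pics/scene8.png

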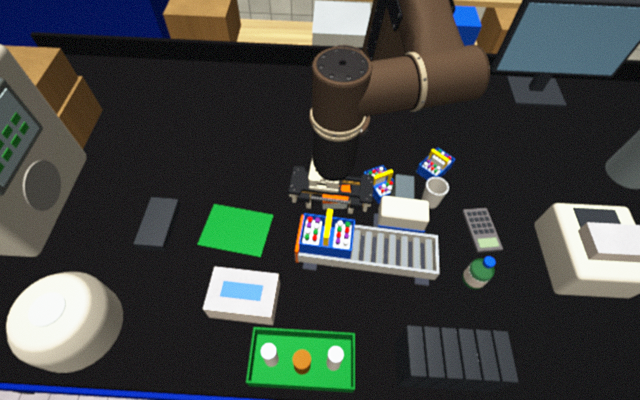

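```bash
python3 -m inch '[{"ax":0,"ay":0.1,"az":0,"dx":0,"dy":0,"dz":25,"fingers":87},{"ax":0,"ay":0.1,"az":0,"dx":0,"dy":0,"dz":55,"fingers":87},{"ax":0,"ay":0.1,"az":0,"dx":0,"dy":0,"dz":85,"fingers":80},{"ax":0,"ay":0.1,"az":0,"dx":0,"dy":0,"dz":103,"fingers":70},{"ax":0,"ay":0.1,"az":0,"dx":0,"dy":0,"dz":111,"fingers":50},{"ax":0,"ay":0.1,"az":0,"dx":0,"dy":0,"dz":111,"fingers":35},{"ax":0,"ay":0.1,"az":0,"dx":0,"dy":0,"dz":111,"fingers":25}]'
python3 -m inch '[{"ax":0,"ay":0,"az":0,"dx":0,"dy":0,"dz":0,"fingers":15},{"ax":0,"ay":0,"az":0,"dx":0,"dy":0,"dz":0,"fingers":10},{"ax":0,"ay":0,"az":0,"dx":0,"dy":0,"dz":0,"fingers":5},{"ax":0,"ay":0,"az":0,"dx":0,"dy":0,"dz":0,"fingers":0},{"ax":0,"ay":0,"az":0,"dx":0,"dy":0,"dz":0,"fingers":0}]'
python3 - <<'E'
from h import *
tools()
s=snapshot('wrist'); cv2.imwrite(f'pics/wrist9.png',s['image'][:,:,::-1])
E
```

```text
clock: 15.2
tool_pos: [0.5588, -0.031, 0.1239]
orientation: [180.0, 0.0, 175.2]
force: [0.9, 0.2, 0.7]
opening: 0.0457
clock: 15.82
tool_pos: [0.5583, -0.0311, 0.1233]
orientation: [180.0, -0.0, 175.2]
force: [-0.8, 0.4, 2.7]
opening: 0.0156
t 15.82 tcp lane [  -2.599  -192.4657  123.3226] world [ 0.5583 -0.0311  0.1233] z lane [-0.0007  0.0002 -1.    ] y lane [0.0001 1.     0.0002] q [  16.856    14.9368  -22.0045   -0.0325  -53.0927 -111.6408] F [-0.7859  0.4362  2.7169] op 0.015588191663975803
```

View pics/wrist9.png

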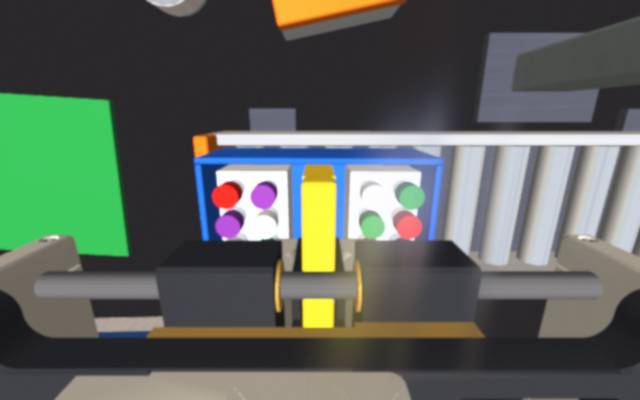

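```bash
python3 -m inch '[{"ax":0,"ay":0,"az":0,"dx":0,"dy":0,"dz":-3,"fingers":0},{"ax":0,"ay":0,"az":0,"dx":0,"dy":0,"dz":-8,"fingers":0},{"ax":0,"ay":0,"az":0,"dx":0,"dy":0,"dz":-18,"fingers":0},{"ax":0,"ay":0,"az":0,"dx":0,"dy":0,"dz":-34,"fingers":0},{"ax":0,"ay":0,"az":0,"dx":0,"dy":0,"dz":-54,"fingers":0},{"ax":0,"ay":0,"az":0,"dx":0,"dy":0,"dz":-74,"fingers":0},{"ax":0,"ay":0,"az":0,"dx":0,"dy":0,"dz":-88,"fingers":0},{"ax":0,"ay":0,"az":0,"dx":0,"dy":0,"dz":-95,"fingers":0}]'
python3 - <<'E'
from h import *
tools()
S={}
for n in ('wrist','scene','top'):
    s=S[n]=snapshot(n); cv2.imwrite(f'pics/{n}10.png',s['image'][:,:,::-1])
    for r in landmark_of('mat_top',n)[:2]: print(n,r['score'],atz(s,r['position'],.006))
s=S['wrist']
im=s['image'].astype(int); g=(im[...,1]-np.maximum(im[...,0],im[...,2])>40).astype(np.uint8)
c=max(cv2.findContours(g,0,1)[0],key=cv2.contourArea); ap=cv2.approxPolyDP(c,4,True)[:,0]
for p in ap: print(p,atz(s,p,.006))
E
```

```text
clock: 16.88
tool_pos: [0.5585, -0.031, 0.2193]
orientation: [180.0, 0.0, 175.2]
force: [-0.4, 0.1, -4.2]
opening: 0.0155
t 16.88 tcp lane [  -2.3664 -192.3872  219.3405] world [ 0.5585 -0.031   0.2193] z lane [ 0.0003  0.0007 -1.    ] y lane [0.0001 1.     0.0007] q [  16.8514    9.9793  -14.7331   -0.0335  -65.2542 -111.6408] F [-0.3832  0.145  -4.2464] op 0.015452866293603743
wrist 0.58 [ 0.5134 -0.3125  0.006 ]
scene 0.84 [ 0.5224 -0.3119  0.006 ]
top 0.89 [ 0.5167 -0.3251  0.006 ]
[ 0 93] [ 0.4268 -0.3895  0.006 ]
[  0 139] [ 0.4777 -0.4095  0.006 ]
[ 18 214] [ 0.5726 -0.4227  0.006 ]
[173 221] [ 0.5991 -0.2241  0.006 ]
[162 103] [ 0.4535 -0.2047  0.006 ]
```

View pics/wrist10.png

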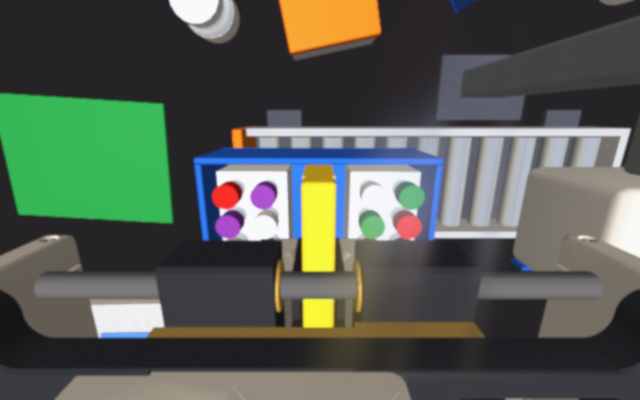

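View pics/scene10.png

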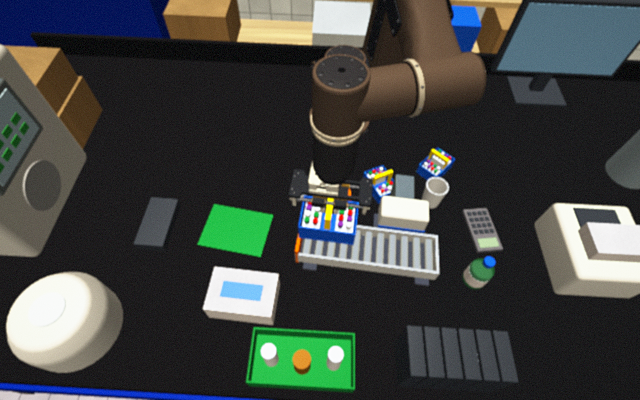

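```bash
python3 - <<'E'
from h import *
R=Rt(0,-8.0); print(rel([.515,-.314,.2193],R))
E
```

```text
('a', array([-0.02, -0.15,  3.19]), 'd', array([  18.9, -285.4,   -2. ]))
```

```bash
python3 -m inch '[{"ax":0,"ay":0,"az":0.3,"dx":1,"dy":-10,"dz":0,"fingers":0},{"ax":0,"ay":0,"az":0.8,"dx":2.5,"dy":-35,"dz":0,"fingers":0},{"ax":0,"ay":0,"az":1.3,"dx":5,"dy":-75,"dz":0,"fingers":0},{"ax":0,"ay":0,"az":1.8,"dx":8,"dy":-120,"dz":0,"fingers":0},{"ax":0,"ay":0,"az":2.3,"dx":11,"dy":-165,"dz":0,"fingers":0},{"ax":0,"ay":0,"az":2.8,"dx":14,"dy":-210,"dz":0,"fingers":0},{"ax":0,"ay":0,"az":3.2,"dx":17,"dy":-250,"dz":0,"fingers":0},{"ax":0,"ay":0,"az":3.2,"dx":19,"dy":-275,"dz":0,"fingers":0}]'
python3 -m inch '[{"ax":0,"ay":0,"az":0,"dx":0,"dy":-7,"dz":0,"fingers":0},{"ax":0,"ay":0,"az":0,"dx":0,"dy":-10,"dz":10,"fingers":0},{"ax":0,"ay":0,"az":0,"dx":0,"dy":-10.4,"dz":30,"fingers":0},{"ax":0,"ay":0,"az":0,"dx":0,"dy":-10.4,"dz":50,"fingers":0},{"ax":0,"ay":0,"az":0,"dx":0,"dy":-10.4,"dz":70,"fingers":0},{"ax":0,"ay":0,"az":0,"dx":0,"dy":-10.4,"dz":85,"fingers":0},{"ax":0,"ay":0,"az":0,"dx":0,"dy":-10.4,"dz":95,"fingers":0},{"ax":0,"ay":0,"az":0,"dx":0,"dy":-10.4,"dz":100,"fingers":0}]'
python3 - <<'E'
from h import *
tools()
R=Rt(0,-8.0); print(rel([.515,-.314,.0873],R))
S={}
for n in ('wrist','scene','top'):
    s=S[n]=snapshot(n); cv2.imwrite(f'pics/{n}11.png',s['image'][:,:,::-1])
a=S['scene']['image'][180:290,170:310,::-1]; cv2.imwrite('pics/s11z.png',cv2.resize(a,None,fx=5,fy=5,interpolation=cv2.INTER_CUBIC))
E
```

```text
clock: 18.18
tool_pos: [0.5152, -0.3058, 0.2175]
orientation: [-180.0, -0.1, 171.9]
force: [0.1, -0.6, -4.5]
opening: 0.0156
clock: 19.18
tool_pos: [0.5148, -0.3136, 0.1175]
orientation: [180.0, -0.1, 172.0]
force: [-0.2, -0.4, -3.6]
opening: 0.0158
t 19.18 tcp lane [ -22.3446 -477.6747  117.534 ] world [ 0.5148 -0.3136  0.1175] z lane [-0.0015  0.0001 -1.    ] y lane [0.0555 0.9985 0.0001] q [-12.7967  19.0617 -16.8396   0.0044 -54.1849 -85.1897] F [-0.1982 -0.4492 -3.6253] op 0.01579280042222098
('a', array([ 0.  , -0.09,  0.02]), 'd', array([-0.3, -0.3, 30.2]))
```

View pics/wrist11.png

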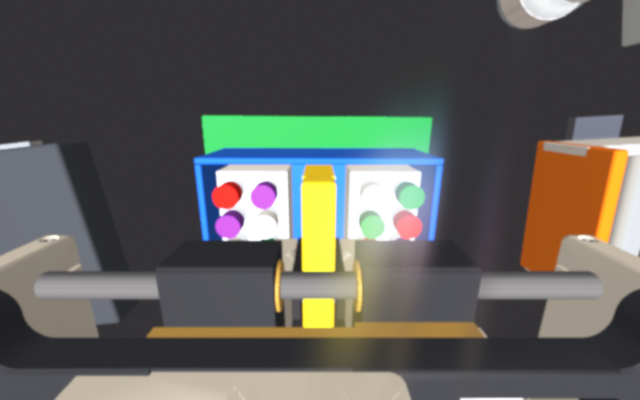

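View pics/s11z.png

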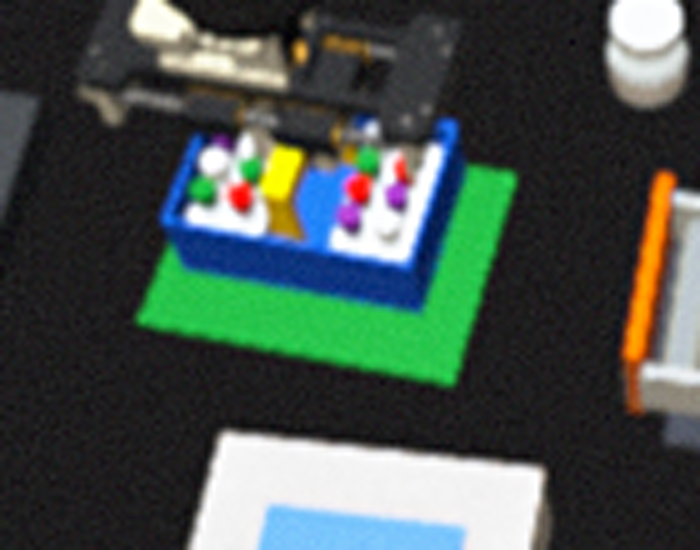

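View pics/top11.png

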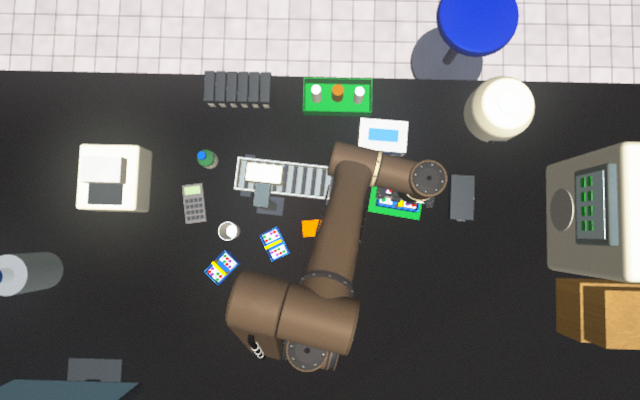

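```bash
python3 -m inch '[{"ax":0,"ay":-0.1,"az":0,"dx":0,"dy":0,"dz":8,"fingers":0},{"ax":0,"ay":-0.1,"az":0,"dx":0,"dy":0,"dz":16,"fingers":0},{"ax":0,"ay":-0.1,"az":0,"dx":0,"dy":0,"dz":22,"fingers":0},{"ax":0,"ay":-0.1,"az":0,"dx":0,"dy":0,"dz":26,"fingers":0},{"ax":0,"ay":-0.1,"az":0,"dx":0,"dy":0,"dz":28,"fingers":0},{"ax":0,"ay":-0.1,"az":0,"dx":0,"dy":0,"dz":28,"fingers":0}]'; python3 -m inch '[{"ax":0,"ay":0,"az":0,"dx":0,"dy":0,"dz":1,"fingers":0},{"ax":0,"ay":0,"az":0,"dx":0,"dy":0,"dz":1,"fingers":0}]'; python3 -m inch '[{"ax":0,"ay":0,"az":0,"dx":0,"dy":0,"dz":1,"fingers":0},{"ax":0,"ay":0,"az":0,"dx":0,"dy":0,"dz":1,"fingers":0}]'
```

```text
clock: 20.08
tool_pos: [0.5147, -0.3138, 0.0899]
orientation: [180.0, 0.0, 172.0]
force: [0.3, 0.5, -3.9]
opening: 0.016
clock: 20.32
tool_pos: [0.5148, -0.3138, 0.0891]
orientation: [180.0, 0.0, 172.0]
force: [-0.6, 0.0, -4.1]
opening: 0.0154
clock: 20.58
tool_pos: [0.5147, -0.3138, 0.088]
orientation: [180.0, 0.0, 172.0]
force: [-0.1, 0.1, -4.6]
opening: 0.016
```

```bash
python3 -m inch '[{"ax":0,"ay":0,"az":0,"dx":0,"dy":0,"dz":0.7,"fingers":0},{"ax":0,"ay":0,"az":0,"dx":0,"dy":0,"dz":0.7,"fingers":0}]'; python3 -m inch '[{"ax":0,"ay":0,"az":0,"dx":0,"dy":0,"dz":0.7,"fingers":0},{"ax":0,"ay":0,"az":0,"dx":0,"dy":0,"dz":0.7,"fingers":0}]'
```

```text
clock: 20.82
tool_pos: [0.5149, -0.3139, 0.0874]
orientation: [-180.0, 0.1, 172.0]
force: [0.4, 0.4, -3.9]
opening: 0.0158
clock: 21.08
tool_pos: [0.515, -0.3139, 0.0874]
orientation: [-180.0, 0.1, 172.0]
force: [-1.9, 2.4, 5.4]
opening: 0.0157
```

```bash
python3 - <<'E'
from h import *
s=snapshot('scene')
a=s['image'][180:290,170:310,::-1]; o=np.array([170,180])
im=cv2.resize(a,None,fx=5,fy=5,interpolation=cv2.INTER_CUBIC)
draw(im,s,frame(.515,-.314,-8,box(-.05,.05,-.075,.075,.066)),(0,0,255),5,o)
draw(im,s,frame(.515,-.314,-8,box(-.05,.05,-.075,.075,.006)),(0,255,255),5,o)
draw(im,s,frame(.515,-.314,-8,box(-.075,.075,-.1,.1,.006)),(255,0,255),5,o)
cv2.imwrite('pics/s12z.png',im)
E
```

```text
(no output)
```

View pics/s12z.png

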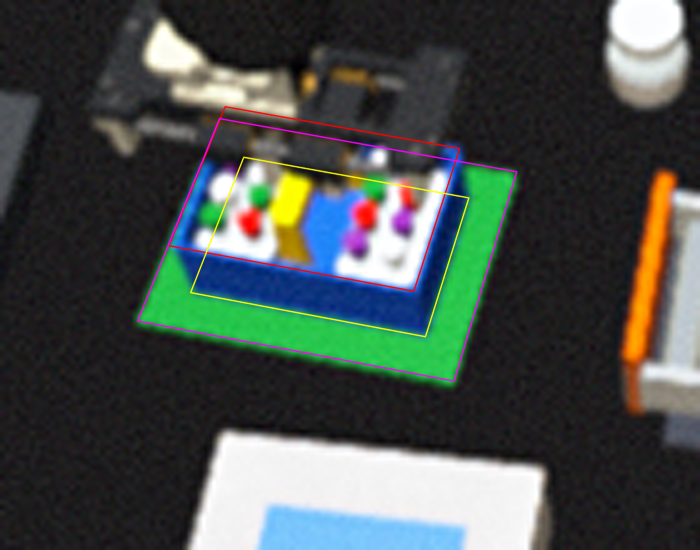

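Tote base (its front edge near (195,290)–(425,335)) sits well inside the mat outline and parallel to it. I'm releasing it and backing off.

```bash
python3 -m inch '[{"ax":0,"ay":0,"az":0,"dx":0,"dy":0,"dz":-0.5,"fingers":18},{"ax":0,"ay":0,"az":0,"dx":0,"dy":0,"dz":-0.5,"fingers":24},{"ax":0,"ay":0,"az":0,"dx":0,"dy":0,"dz":-0.5,"fingers":32},{"ax":0,"ay":0,"az":0,"dx":0,"dy":0,"dz":-0.5,"fingers":40},{"ax":0,"ay":0,"az":0,"dx":0,"dy":0,"dz":-0.5,"fingers":44},{"ax":0,"ay":0,"az":0,"dx":0,"dy":0,"dz":-0.5,"fingers":44}]'; python3 -m inch '[{"ax":0,"ay":0,"az":0,"dx":0,"dy":0,"dz":-5,"fingers":44},{"ax":0,"ay":0,"az":0,"dx":0,"dy":0,"dz":-20,"fingers":44},{"ax":0,"ay":0,"az":0,"dx":0,"dy":0,"dz":-45,"fingers":44},{"ax":0,"ay":0,"az":0,"dx":0,"dy":0,"dz":-80,"fingers":44},{"ax":0,"ay":0,"az":0,"dx":0,"dy":0,"dz":-115,"fingers":44},{"ax":0,"ay":0,"az":0,"dx":0,"dy":0,"dz":-145,"fingers":44},{"ax":0,"ay":0,"az":0,"dx":0,"dy":0,"dz":-160,"fingers":44},{"ax":0,"ay":0,"az":0,"dx":0,"dy":0,"dz":-160,"fingers":44}]'
python3 - <<'E'
from h import *
tools()
for n in ('wrist','scene'):
    s=snapshot(n); cv2.imwrite(f'pics/{n}13.png',s['image'][:,:,::-1])
    for r in landmark_of('tote_center',n)[:2]: print(n,round(r['score'],2),atz(s,r['position'],.061))
    for r in landmark_of('tote_handle',n)[:2]: print(n,round(r['score'],2),atz(s,r['position'],.107))
    for t in ('tipbox','jar','flask','glovebox','beaker','slidebox','calculator'):
        if n=='scene':
            for r in landmark_of(t,n)[:1]: print(t,np.round(r['position'],1))
s=snapshot('scene')
o=np.array([170,180]); im=cv2.resize(s['image'][180:290,170:310,::-1],None,fx=5,fy=5,interpolation=cv2.INTER_CUBIC)
draw(im,s,frame(.516,-.314,-8,box(-.05,.05,-.075,.075,.066)),(0,0,255),5,o)
draw(im,s,frame(.516,-.314,-8,box(-.075,.075,-.1,.1,.006)),(255,0,255),5,o)
cv2.imwrite('pics/s13z.png',im)
E
```

```text
clock: 21.88
tool_pos: [0.5147, -0.3138, 0.0871]
orientation: [180.0, 0.0, 172.0]
force: [-0.6, -1.0, -0.2]
opening: 0.0437
clock: 22.88
tool_pos: [0.515, -0.3139, 0.2483]
orientation: [-180.0, 0.2, 172.0]
force: [1.1, -0.6, -0.1]
opening: 0.044
t 22.88 tcp lane [ -22.0635 -477.9171  248.3492] world [ 0.515  -0.3139  0.2483] z lane [ 0.003  -0.0003 -1.    ] y lane [ 0.0558  0.9984 -0.0001] q [-12.8239  12.9781  -7.0298  -0.0075 -69.8209 -85.1751] F [ 1.127  -0.6118 -0.0603] op 0.043992841760164
wrist 0.8 [ 0.5091 -0.3133  0.061 ]
wrist 0.77 [ 0.5159 -0.3116  0.107 ]
scene 0.89 [ 0.5025 -0.3165  0.061 ]
scene 0.88 [0.3512 0.1535 0.061 ]
scene 0.9 [0.3488 0.138  0.107 ]
scene 0.68 [ 0.5062 -0.3194  0.107 ]
tipbox [336.5 202.4]
jar [300.1 194.5]
flask [471.4 281.6]
glovebox [245.3 299.2]
beaker [427.2 200.4]
slidebox [161.9 224.4]
calculator [479.4 233.4]
```

View pics/wrist13.png

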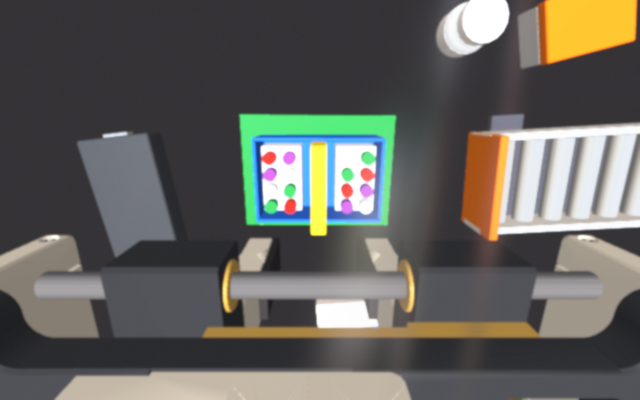

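View pics/s13z.png

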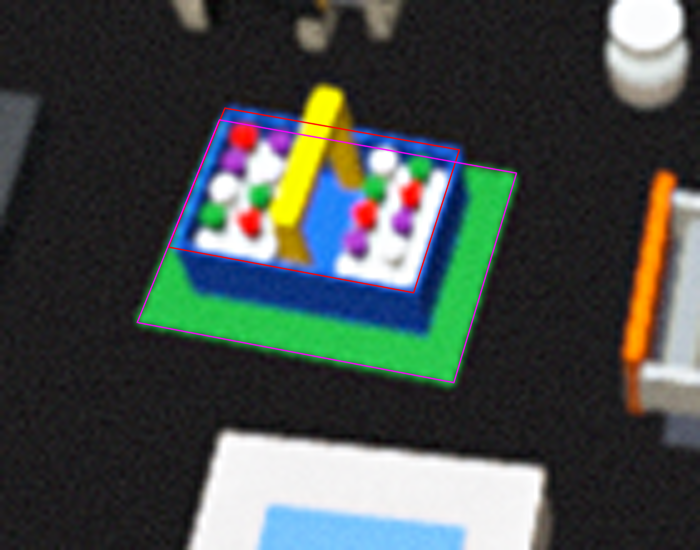

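View pics/scene13.png

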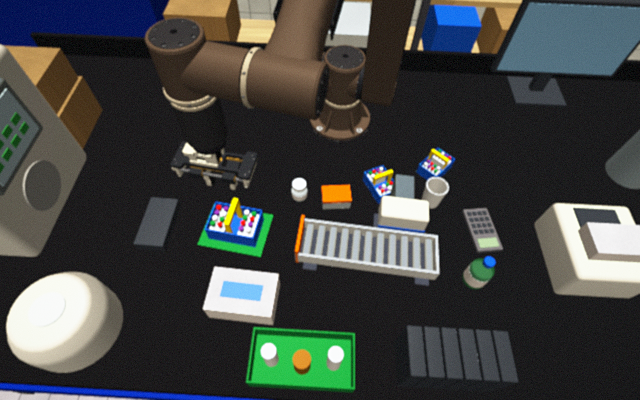

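The tote stands centred and square on the mat. It is let go, the gripper is about 95 mm above the handle, and everything else looks unmoved. I'm handing in.

```bash
python3 -c "
from plant import *
print(close_job())"
```

```text
the job is handed in; nothing more can be done
None
```

The blue tote was rolled home against the orange stop, lifted off the lane and set down on the green mat. I handed the job in at about 23 s of the 64 s allowed.

**Rolling:** With the tool leaning 42° to the +x side, the fingers went either side of the handle's +x end without gripping it. I pushed the tote along the rollers at constant height, so it was not lifted on the way. At the stop the arm stopped advancing and the pushing force rose to 5.5 N and then 8 N, above the 3 N that rolling can take. The wrist picture showed the tote flush against the orange plate.

**Lifting and placing:** I gripped the handle again from straight above, with the fingers closing to 15.6 mm on the 16 mm bar. I lowered the tote onto the mat in steps of about 1 mm until the force showed contact, then opened the fingers and backed straight up.

**Last checks:**
- **On the mat:** The wrist and scene pictures show the tote upright, with green around the edges in view and its long side parallel to the mat's. It was released at about (0.515, -0.314) m with a yaw of -8°. My estimates of the mat's centre agreed to a few mm, and its yaw to about 1°.
- **Clear of the tote:** The gripper was about 95 mm above the handle and the force readings were near zero.
- **Everything else:** The other things on the bench look unmoved in the scene picture.

**Disagreements:** The two fixed cameras differed by a few mm on where the lane lies. The stop was felt about 3 mm further along than my first estimate, so I relied on the contact. After the release, the landmark network put the tote up to 13 mm from the release point. The picture outlines did not support that, and the clearance is about 25 mm all round.

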